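# Draw the parts tray out of its bay with the pull hook

## Robot

A 6-joint arm with a two-finger parallel gripper is mounted at the origin on the work surface. World frame = base frame: x ahead of the robot, y to its left, z up, the work surface at z = 0. Lengths are in m, angles in rad, forces in N, time in s.
With the tool pointing down it reaches from about 0.375 to 0.975 m from the base axis. Payload 3.8 kg.
Tool frame: the origin (TCP) lies midway between the tips of the shut fingers; the grasp point (between the pads) lies 19 mm behind it; z points along the fingers, y is the line along which they close (so a half turn about z gives the same grasp; the last joint's range is limited). The gripper opens to 85 mm and grips with 20 to 120 N. Pads are 22 mm wide; open, the fingers measure 114 mm over their backs; the gripper's body (76 mm by 85 mm) begins 54 mm behind the grasp point. The pads swing forward as they close: fully open they stand 13 mm farther back than shut.
Start: joints at [-1.28, 0.264, 1.604, -0, 1.274, -0.037], TCP at [0.217, -0.639, 0.231] pointing down, gripper open.
Joint ranges: [-2.63, 2.63], [-0.94, 2.18], [0.31, 2.57], [-1.31, 4.45], [0, 2.66], [-2.55, 2.55]. Speed limits (rad/s): [2.57, 2.57, 3.14, 3.14, 3.14, 3.14].

## Interface

Orientations are given as a rotation vector (axis times angle).
In Python, from workcell import bot, imaging gives the robot as it stands.
- The arm moves only by the tool step_arm, never from a script. Its argument "series" is a list of rows, each an object of numbers: "grip": the closure, from -1 (fully open) to 1 (shut); "x", "y", "z": the shift along the tool's x, y, z normalised to -1 to 1, where 1 is 500 mm; "ax", "ay", "az": the turn, a rotation vector about the tool's x, y, z normalised to -1 to 1, where 1 is 30 degrees. A call has 1 to 12 rows; each row is the pose to reach, as a shift and turn from the pose commanded when the call began, along the tool's axes at that moment; what a row does not reach only later rows make up. A row lasts 1/10 s, in which the tool goes at most 50 mm and 8.59 degrees, less where a joint would pass 70% of its speed; a pose out of reach is approached as far as the arm can. A call with a number of a shift or a turn outside -1 to 1 is refused whole. A call with a gripper value outside its range is refused whole. The fingers move at their own pace and stop on an object; "force" is the grip in N (left out, the last holds). Time passes only in rows, so rows that repeat a pose let the fingers close. It gives the time, the measured TCP pose, the force, the opening and the grip force at its end, in the units of the state.
- bot.read_state(): the state, without advancing time (a new reading comes with each control period).
- imaging.read_camera(name): name is "scene" or "top" or "wrist"; returns a dict with "img" (480x640x3 uint8, red, green, blue), "fx", "fy", "cx", "cy" (pixels), "R" (3x3) and "t" (3): a world point X has camera coordinates R X + t. Camera axes: x right, y down, z forward; pixel columns grow to the right and rows downward; lengths in m; the calibration is good to about 2 mm. A picture is of the moment at which its call begins. There is no depth.
- bot.finish_job(): hands the job in; it is judged then, once.
The state is a dict: "time": time; "q": joint angles; "joint_vel": joint speeds; "joint_torque": joint torques, N m; "tool_pos": TCP position; "tcp_rot": TCP orientation; "wrist_force": force on the tool from outside, world axes, zero at the start; "torque": the same for the moment, N m; "width": opening from 0.0 (shut) to 1.0 (fully open); "grip_force": force on a finger pad.
Only numpy, scipy, OpenCV 4.12 (cv2) and the standard library are available. Lean on these libraries where they do the work, as an engineer would, in place of code of your own. Each camera call takes 0.05 s, during which the arm holds its last target. There are 200 camera calls.

## Task

Take the orange-handled pull hook from its cradle, put its tip down through the steel eye of the blue parts tray and drag the tray out along its rails until it has pushed both yellow stop pads fully in; keep a steady pull of about 17 N against the stop for about a second, and never load the tray with more than 28 N. Then unhook, leave the tray there against the stop, and lay the hook back in its cradle the way it was. Move the tray only with the hook, and do not disturb the jar, can, coupling, wrench or screwdriver standing about.

Things in the scene. Friction and masses are not known exactly. Their poses are not given: they have to be found in the camera images.
- hook_grip (a point): Centre of the handle of the loose pull hook (160 g): an orange bar 116 mm long (x), 22 mm wide (y), 24 mm high (z), level in its cradle; grip it across its width at the middle, between the cradle's supports. From its +x end a 9 mm steel rod runs on to 110 mm from this point and bends down, leaning slightly back.
- hook_tip (a point): Lower end of the hook's bent-down rod: 106 mm ahead (+x) and 42 mm below (-z) the handle's centre, same axes as the handle. The rod is 9 mm thick.
- cradle_seat (a point): Centre of the handle when the hook is seated in its fixed grey cradle, 62 mm above the bench; x along the handle to the hook end. The cradle: a foot 120 x 75 mm and two supports 12 mm thick, 42 mm before and behind this point along x, each with a level-floored notch 30 mm wide (floor 50 mm above the bench) with a flared mouth (top 80 mm).
- tray: Open blue tray with pump parts fixed in it, 130 (x) x 100 (y) x 50 mm high, loose, 0.25 to 0.5 kg. Origin at the centre of its underside; x points away from the robot, z up. It stands on the bay's 8 mm plate between guide rails with 2 mm play either side, its rear under a clear guard 90 mm above the bench. Dragging it takes about 2 to 6 N.
- eye (a point): Centre of the hole of the tray's steel pull eye, a level loop of 8 mm bar on the tray's front (-x): 79.5 mm in front of the tray's origin, 42 mm above the bench; axes as the tray. The hole is 29 mm along x and 26 mm along y, narrowing towards the front bar, whose inner edge is 14.5 mm in front of this point; the tray's face is 14.5 mm behind it.
- bay: Fixed dark steel base plate 295 x 150 x 8 mm with two aluminium guide rails along its x and the clear guard over its rear half. Origin on the bench under the plate (plate from 155 mm in front to 140 mm behind it); x is the direction of the rails, away from the robot; the tray is dragged towards -x.
- pads (a joint): Two yellow pads of the grey stop clamped across the rails, 28 to 46 mm either side of the middle (the hook passes between; stop top 50 mm above bench). Pushed by the tray's front: 0 = out, 0.012 m = fully in, hard, no give. They take about 3 N and stay where pushed. The stop's place varies and is not measured: the tray meets its end 50 to 100 mm from its start, found by feel.
- jar_mid (a point): Bystander: amber glass jar with a white lid, 60 mm across, 75 mm high, centre half-way up.
- can_mid (a point): Bystander: green can, 60 mm across, 140 mm high, centre half-way up.
- coupling_mid (a point): Bystander: black pipe coupling, 64 mm across, 45 mm high, centre half-way up.
- wrench: Bystander: steel wrench lying on the bench.
- screwdriver: Bystander: yellow screwdriver lying on the bench near the robot, about 30 mm high.

How it is judged:
By the outcome, as a careful person would: the job done as asked, in the order asked, and still so for the second after the job is handed in, with the robot touching nothing.
It also fails if it takes over 72 s, if anything falls off the work surface, if the arm or the gripper's body presses on something with over 40 N, if the wrist force passes 120 N, or if a joint passes its speed limit or range.

## Working session

There is one attempt and no reset: what is moved stays moved. The work goes in short steps, Python scripts to look and compute and a tool call to move; the robot and the scene stay as the last step left them, time stands still between calls to the robot, and variables do not carry over. Pictures are saved under pics/ and viewed, at most 11 in all, crops included, and the job is handed in when it is done.

Besides the shell and the picture viewer there is one more tool, called after "Call:" as name(argument=value, ...), one argument or row to a line, values as JSON. step_arm: Moves the arm, as the interface text tells. Scaled input: -1 to 1 covers 500 mm each way for a shift and 30 degrees each way for a turn. Its arguments: {"type":"object","properties":{"series":{"type":"array","items":{"type":"object","properties":{"grip":{"type":"number"},"x":{"type":"number","minimum":-1,"maximum":1},"y":{"type":"number","minimum":-1,"maximum":1},"z":{"type":"number","minimum":-1,"maximum":1},"ax":{"type":"number","minimum":-1,"maximum":1},"ay":{"type":"number","minimum":-1,"maximum":1},"az":{"type":"number","minimum":-1,"maximum":1}}}},"force":{"type":"number"}},"required":["series"]}

```bash
mkdir -p pics; cat > h.py <<'E'
import numpy as np, cv2, pickle
from workcell import bot, imaging
def shot(n):
    c=imaging.read_camera(n); return c
def save(c,f,crop=None,s=1):
    im=c["img"][:,:,::-1]
    if crop: im=im[crop[1]:crop[3],crop[0]:crop[2]]
    cv2.imwrite("pics/"+f,cv2.resize(im,None,fx=s,fy=s) if s!=1 else im)
def ray(c,u,v,z):
    R=np.array(c["R"]);t=np.array(c["t"]);o=-R.T@t
    d=R.T@np.array([(u-c["cx"])/c["fx"],(v-c["cy"])/c["fy"],1.]); return o+d*(z-o[2])/d[2]
def proj(c,X):
    p=np.array(c["R"])@np.array(X)+np.array(c["t"]); return c["fx"]*p[0]/p[2]+c["cx"],c["fy"]*p[1]/p[2]+c["cy"]
E
python3 - <<'E'
from h import *
for n in("top","scene"):
    c=shot(n); save(c,n+"0.png"); pickle.dump(c,open(n+"0.pkl","wb"))
    R=np.array(c["R"]); print(n,-R.T@np.array(c["t"]),R.round(2).tolist(),c["fx"])
s=bot.read_state(); print(s)
E
```

```text
top [ 0.4545269  -0.00840777  1.17590796] [[0.02, -1.0, -0.02], [-0.99, -0.01, -0.1], [0.1, 0.02, -0.99]] 533.258602916581
scene [ 0.98798648 -0.61725896  0.92728254] [[0.82, 0.57, 0.01], [0.43, -0.62, -0.65], [-0.37, 0.54, -0.76]] 607.2991189136582
{'time': 0.1, 'q': array([-1.27989061e+00,  2.64675604e-01,  1.60524165e+00,  2.28292790e-05,
        1.27372217e+00, -3.69020640e-02]), 'joint_vel': array([-5.97120433e-04, -1.23257222e-03, -4.35740622e-03, -1.05508693e-03,
        7.56698534e-05,  5.53700390e-04]), 'joint_torque': array([ 1.93398200e-04, -5.16706181e+01, -3.68589163e+01, -6.85698964e-06,
        6.28957583e-03, -4.01780540e-05]), 'tool_pos': array([ 0.21714089, -0.63841438,  0.23008575]), 'tcp_rot': array([-3.09748429e+00, -5.12274722e-01,  3.72978490e-04]), 'wrist_force': array([-0.09672442, -0.37047406, -0.70721601]), 'torque': array([-0.01948009, -0.00511825, -0.01068661]), 'grip_force': 0.0, 'width': 1.0020008112647687}
```

View pics/top0.png

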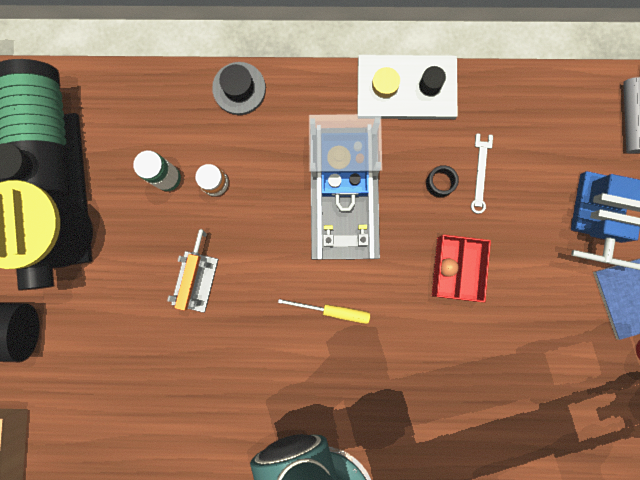

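View pics/scene0.png

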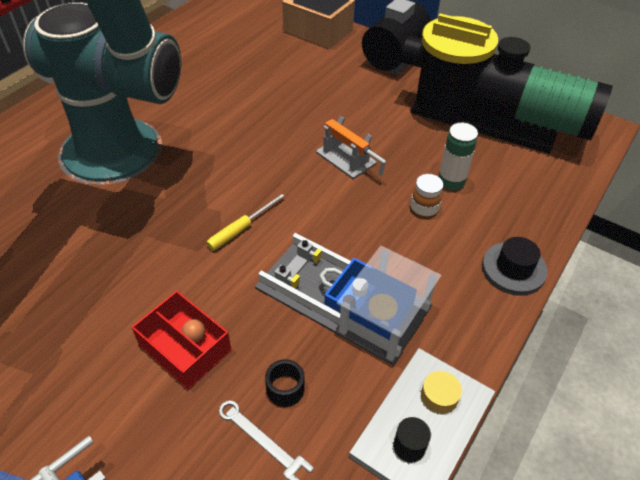

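The top view shows the orange handle at about (187,281) with its rod to (200,232). The eye is at about (345,203), and the rails run from (316,258) up to (318,125). The can is at (155,170) and the jar at (211,180), both ahead of the cradle.

```bash
cat > m.py <<'E'
from h import *
for n,roi in(("top",(150,220,230,330)),("scene",(300,100,400,190))):
    c=pickle.load(open(n+"0.pkl","rb")); im=c["img"]
    hsv=cv2.cvtColor(im,cv2.COLOR_RGB2HSV)
    m=cv2.inRange(hsv,(8,190,190),(20,255,255)); k=np.zeros_like(m); k[roi[1]:roi[3],roi[0]:roi[2]]=1; m*=k
    ys,xs=np.nonzero(m); print(n,len(xs),xs.mean(),ys.mean(),cv2.minAreaRect(np.c_[xs,ys].astype(np.float32)))
    if n=="top":
        b=cv2.boxPoints(cv2.minAreaRect(np.c_[xs,ys].astype(np.float32)))
        print("handle corners",[ray(c,*p,.074)[:2].round(4).tolist() for p in b], ray(c,xs.mean(),ys.mean(),.074))
        print("rod",ray(c,200,232,.062),"eye",ray(c,345,203,.042))
        for p in((316,258),(318,125),(376,258),(376,125)): print("rail",ray(c,*p,.03)[:2])
        m=cv2.inRange(hsv,(105,150,80),(125,255,255))[100:215,300:390]; ys,xs=np.nonzero(m); print("blue",xs.min()+300,xs.max()+300,ys.max()+100)
        for nm,p,z in(("can",(148,160),.14),("jar",(209,177),.075)): print(nm,ray(c,*p,z)[:2])
        save(c,"topcrop.png",(150,100,400,290),3.2)
E
python3 m.py
```

```text
top 0 nan nan ((0.0, 0.0), (0.0, 0.0), 0.0)
handle corners [[1.0716, 0.7225], [1.0716, 0.7225], [1.0716, 0.7225], [1.0716, 0.7225]] [nan nan nan]
rod [0.56550671 0.26404755 0.062     ] eye [ 0.63418388 -0.04157274  0.042     ]
rail [0.51580477 0.01917034]
rail [0.80920462 0.0193084 ]
rail [ 0.51762452 -0.10956886]
rail [ 0.81033483 -0.10830764]
blue 322 367 195
can [0.70058912 0.35449442]
jar [0.68088111 0.24616432]
scene 338 347.03846153846155 133.1153846153846 ((347.0497741699219, 132.92665100097656), (47.10701370239258, 7.742807388305664), 34.159690856933594)m.py:6: RuntimeWarning: Mean of empty slice.
  ys,xs=np.nonzero(m); print(n,len(xs),xs.mean(),ys.mean(),cv2.minAreaRect(np.c_[xs,ys].astype(np.float32)))
  ret = ret.dtype.type(ret / rcount)
m.py:9: RuntimeWarning: Mean of empty slice.
  print("handle corners",[ray(c,*p,.074)[:2].round(4).tolist() for p in b], ray(c,xs.mean(),ys.mean(),.074))
```

View pics/topcrop.png

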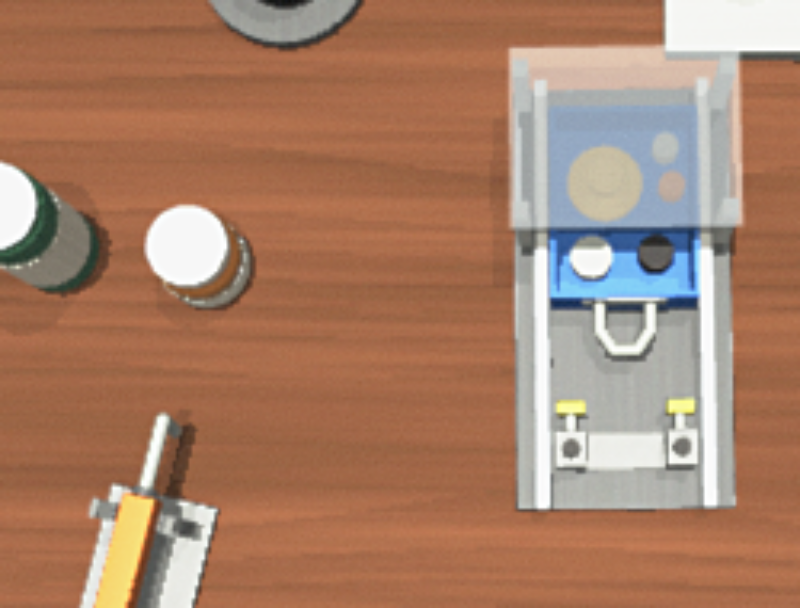

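The crop shows the eye's hole centred at crop (626,325), which is full-image (345.6,201.6). The rail centrelines run from crop (543,505)/(710,505) to (540,85)/(702,85), the pads are at crop row 407, and the rod bend is at crop (163,418).

```bash
python3 - <<'E'
from h import *
from scipy.spatial.transform import Rotation as Ro
c=pickle.load(open("top0.pkl","rb")); im=c["img"]; hsv=cv2.cvtColor(im,cv2.COLOR_RGB2HSV)
print(hsv[281,187])
m=cv2.inRange(hsv,(10,150,150),(28,255,255)); m[:, :160]=0; m[:,225:]=0; m[:230]=0; m[330:]=0
ys,xs=np.nonzero(m); r=cv2.minAreaRect(np.c_[xs,ys].astype(np.float32)); print(len(xs),r)
b=[ray(c,*p,.074)[:2] for p in cv2.boxPoints(r)]; print(np.round(b,4).tolist(), np.mean(b,0))
f=lambda u,v:(150+u/3.2,100+v/3.2)
print("bend",ray(c,*f(163,418),.066)[:2])
l0,l1,r0,r1=[ray(c,*f(*p),.03)[:2] for p in((543,505),(540,85),(710,505),(702,85))]
print(l0,l1,r0,r1,"yaw",np.degrees(np.arctan2(*((l1-l0+r1-r0)[::-1]))))
print("eye",ray(c,*f(626,325),.044),"front face",ray(c,*f(626,298),.058),"pad",ray(c,*f(626,402),.04))
R=Ro.from_rotvec(bot.read_state()["tcp_rot"]).as_matrix(); print(R.round(3))
w=imaging.read_camera("wrist"); print(np.array(w["R"])@R, R.T@(-np.array(w["R"]).T@np.array(w["t"])-bot.read_state()["tool_pos"]),w["fx"])
E
```

```text
[ 24 134 247]
164 ((188.73529052734375, 269.558837890625), (53.600372314453125, 84.15985870361328), 14.03624439239502)
[[0.414, 0.3539], [0.5841, 0.3188], [0.5582, 0.2086], [0.3892, 0.2452]] [0.48639229 0.28165082]
bend [0.56803967 0.26119687]
[0.51632009 0.01124698] [0.80568632 0.01760148] [ 0.51790217 -0.10073509] [ 0.80667983 -0.09378   ] yaw 1.3187862970920192
eye [ 0.63699837 -0.04282168  0.044     ] front face [ 0.6528347  -0.04221563  0.058     ] pad [ 0.58553353 -0.04346287  0.04      ]
[[ 0.947  0.322 -0.001]
 [ 0.322 -0.947  0.002]
 [ 0.    -0.002 -1.   ]]
[[ 1.62834320e-04  9.99999849e-01 -5.24132552e-04]
 [-9.57769805e-01  5.25077331e-06 -2.87536086e-01]
 [-2.87536040e-01  5.48819075e-04  9.57769662e-01]] [ 0.07408982 -0.00073727 -0.143404  ] 346.19048964696856
```

```bash
python3 - <<'E'
from h import *
c=pickle.load(open("top0.pkl","rb")); hsv=cv2.cvtColor(c["img"],cv2.COLOR_RGB2HSV)
m=cv2.inRange(hsv,(14,100,200),(30,255,255)); m[:, :160]=0; m[:,225:]=0; m[:230]=0; m[330:]=0
n,l,s,ce=cv2.connectedComponentsWithStats(m); i=1+s[1:,4].argmax(); print(s[i],ce[i])
ys,xs=np.nonzero(l==i); r=cv2.minAreaRect(np.c_[xs,ys].astype(np.float32)); print(r)
b=np.array([ray(c,*p,.074)[:2] for p in cv2.boxPoints(r)]); print(b.round(4).tolist(), b.mean(0))
d=ray(c,201,230.6,.062)[:2]-b.mean(0); print("yaw by bend",np.degrees(np.arctan2(d[1],d[0])),np.linalg.norm(d))
e=np.degrees(np.arctan2((b[1]-b[0])[1],(b[1]-b[0])[0])),np.degrees(np.arctan2((b[2]-b[1])[1],(b[2]-b[1])[0])); print(e)
E
```

```text
[175 254  23  56 547] [185.93601463 281.7440585 ]
((185.94973754882812, 281.6322021484375), (9.901416778564453, 55.5353889465332), 14.470293045043945)
[[0.4078, 0.3087], [0.519, 0.2843], [0.5142, 0.2641], [0.403, 0.2886]] [0.46100644 0.28641472]
yaw by bend -12.776703988740579 0.11022635015615358
(np.float64(-12.343883633598988), np.float64(-103.52449910654285))
```

Call:
step_arm(
  series=[
    {"x": 0.856,"y": -0.634,"z": -0.04,"az": 1,"grip": -0.2},
    {"x": 0.856,"y": -0.634,"z": -0.04,"az": 1,"grip": -0.2},
    {"x": 0.856,"y": -0.634,"z": -0.04,"az": 1,"grip": -0.2},
    {"x": 0.856,"y": -0.634,"z": -0.04,"az": 1,"grip": -0.2},
    {"x": 0.856,"y": -0.634,"z": -0.04,"az": 1,"grip": -0.2},
    {"x": 0.856,"y": -0.634,"z": -0.04,"az": 1,"grip": -0.2},
    {"x": 0.856,"y": -0.634,"z": -0.04,"az": 1,"grip": -0.2},
    {"x": 0.856,"y": -0.634,"z": -0.04,"az": 1,"grip": -0.2},
    {"x": 0.856,"y": -0.634,"z": -0.04,"az": 1,"grip": -0.2},
    {"x": 0.856,"y": -0.634,"z": -0.04,"az": 1,"grip": -0.2},
    {"x": 0.856,"y": -0.634,"z": -0.04,"az": 1,"grip": -0.2},
    {"x": 0.856,"y": -0.634,"z": -0.04,"az": 1,"grip": -0.2},
  ],
)

```text
validation failed for argument at $.se...
```

Call:
step_arm(
  series=[
    {"x": 0.856,"y": -0.634,"z": -0.04,"ax": 0.0,"ay": 0.0,"az": 0.99,"grip": -0.2},
  ],
)

```text
time: 0.25
tool_pos: [0.2431, -0.6008, 0.2318]
tcp_rot: [3.129, 0.268, -0.003]
wrist_force: [1.8, 0.0, 0.2]
width: 0.858
grip_force: 0.0
```

```bash
cat >> h.py <<'E'
from scipy.spatial.transform import Rotation as Ro
def go(p,yaw,pitch=0):
    "shift/turn (units of step_arm) from measured pose to TCP p, tool down, tool x at yaw deg"
    s=bot.read_state(); R0=Ro.from_rotvec(s["tcp_rot"]); d=R0.inv().apply(np.array(p)-s["tool_pos"])/.5
    R1=Ro.from_euler("z",yaw,degrees=True)*Ro.from_euler("x",180,degrees=True)
    a=np.degrees((R0.inv()*R1).as_rotvec())/30
    print("xyz",d.round(4),"a",a.round(4),"yaw",np.degrees(np.arctan2(*R0.as_matrix()[[1,0],0])),s["tool_pos"].round(4),s["wrist_force"].round(2))
E
python3 -c "
from h import *
go([.52,-.2,.25],-12.6)"
```

```text
xyz [ 0.6819 -0.6957 -0.0382] a [0.0021 0.0033 0.7464] yaw 9.79101922415144 [ 0.2431 -0.6008  0.2318] [1.82 0.01 0.2 ]
```

Call:
step_arm(
  series=[
    {"x": 0.68,"y": -0.69,"z": -0.04,"ax": 0.0,"ay": 0.0,"az": 0.75,"grip": -0.2},
    {"x": 0.68,"y": -0.69,"z": -0.04,"ax": 0.0,"ay": 0.0,"az": 0.75,"grip": -0.2},
    {"x": 0.68,"y": -0.69,"z": -0.04,"ax": 0.0,"ay": 0.0,"az": 0.75,"grip": -0.2},
    {"x": 0.68,"y": -0.69,"z": -0.04,"ax": 0.0,"ay": 0.0,"az": 0.75,"grip": -0.2},
    {"x": 0.68,"y": -0.69,"z": -0.04,"ax": 0.0,"ay": 0.0,"az": 0.75,"grip": -0.2},
    {"x": 0.68,"y": -0.69,"z": -0.04,"ax": 0.0,"ay": 0.0,"az": 0.75,"grip": -0.2},
    {"x": 0.68,"y": -0.69,"z": -0.04,"ax": 0.0,"ay": 0.0,"az": 0.75,"grip": -0.2},
    {"x": 0.68,"y": -0.69,"z": -0.04,"ax": 0.0,"ay": 0.0,"az": 0.75,"grip": -0.2},
    {"x": 0.68,"y": -0.69,"z": -0.04,"ax": 0.0,"ay": 0.0,"az": 0.75,"grip": -0.2},
    {"x": 0.68,"y": -0.69,"z": -0.04,"ax": 0.0,"ay": 0.0,"az": 0.75,"grip": -0.2},
  ],
)

```text
time: 1.25
tool_pos: [0.5205, -0.1954, 0.2532]
tcp_rot: [-3.123, 0.334, -0.001]
wrist_force: [0.1, 0.1, 0.7]
width: 0.6
grip_force: 0.0
```

```bash
python3 -c "
from h import *
go([.461,.2864,.19],-12.6);print(bot.read_state()['q'])"
```

```text
xyz [-0.3204 -0.9165  0.1269] a [-0.0013 -0.0005  0.0127] yaw -12.22041766075405 [ 0.5205 -0.1954  0.2532] [0.11 0.12 0.67]
[-4.04393968e-01  2.55915308e-02  1.83429209e+00  7.55317126e-04
  1.28158509e+00  1.37947343e+00]
```

Call:
step_arm(
  series=[
    {"x": -0.32,"y": -0.916,"z": 0.12,"ax": 0.0,"ay": 0.0,"az": 0.013,"grip": -0.2},
    {"x": -0.32,"y": -0.916,"z": 0.12,"ax": 0.0,"ay": 0.0,"az": 0.013,"grip": -0.2},
    {"x": -0.32,"y": -0.916,"z": 0.12,"ax": 0.0,"ay": 0.0,"az": 0.013,"grip": -0.2},
    {"x": -0.32,"y": -0.916,"z": 0.12,"ax": 0.0,"ay": 0.0,"az": 0.013,"grip": -0.2},
    {"x": -0.32,"y": -0.916,"z": 0.12,"ax": 0.0,"ay": 0.0,"az": 0.013,"grip": -0.2},
    {"x": -0.32,"y": -0.916,"z": 0.12,"ax": 0.0,"ay": 0.0,"az": 0.013,"grip": -0.2},
    {"x": -0.32,"y": -0.916,"z": 0.12,"ax": 0.0,"ay": 0.0,"az": 0.013,"grip": -0.2},
    {"x": -0.32,"y": -0.916,"z": 0.12,"ax": 0.0,"ay": 0.0,"az": 0.013,"grip": -0.2},
    {"x": -0.32,"y": -0.916,"z": 0.12,"ax": 0.0,"ay": 0.0,"az": 0.013,"grip": -0.2},
    {"x": -0.32,"y": -0.916,"z": 0.12,"ax": 0.0,"ay": 0.0,"az": 0.013,"grip": -0.2},
    {"x": -0.32,"y": -0.916,"z": 0.12,"ax": 0.0,"ay": 0.0,"az": 0.013,"grip": -0.2},
    {"x": -0.32,"y": -0.916,"z": 0.12,"ax": 0.0,"ay": 0.0,"az": 0.013,"grip": -0.2},
  ],
)

```text
time: 2.45
tool_pos: [0.46, 0.2837, 0.1925]
tcp_rot: [3.121, -0.343, -0.001]
wrist_force: [-0.1, -0.3, 0.6]
width: 0.602
grip_force: 0.0
```

```bash
cat > w.py <<'E'
from h import *
c=shot("wrist"); save(c,"w1.png"); pickle.dump(c,open("w1.pkl","wb"))
hsv=cv2.cvtColor(c["img"],cv2.COLOR_RGB2HSV)
m=cv2.inRange(hsv,(10,150,140),(30,255,255))
n,l,s,ce=cv2.connectedComponentsWithStats(m); i=1+s[1:,4].argmax(); print(s[i],ce[i])
ys,xs=np.nonzero(l==i); r=cv2.minAreaRect(np.c_[xs,ys].astype(np.float32)); print(r)
b=np.array([ray(c,*p,.074)[:2] for p in cv2.boxPoints(r)]); print(b.round(4).tolist(), b.mean(0))
for k in(0,1): d=b[k+1]-b[k]; print(np.linalg.norm(d),np.degrees(np.arctan2(d[1],d[0])))
go([*b.mean(0),.044],-12.6)
E
python3 w.py
```

```text
[ 306  160   34  146 3752] [320.73960554 231.38299574]
((322.5, 232.5), (33.0, 145.0), 0.0)
[[0.4043, 0.3107], [0.5194, 0.2835], [0.5141, 0.2597], [0.3983, 0.2838]] [0.45898924 0.28441353]
0.11825753987981404 -13.321115966361921
0.024357446846071638 -102.55478883765531
xyz [-0.0033 -0.0026  0.2975] a [ 0.0022  0.0008 -0.0018] yaw -12.654330355117175 [0.4604 0.2829 0.1928] [ 0.83 -0.25 -0.43]
```

View pics/w1.png

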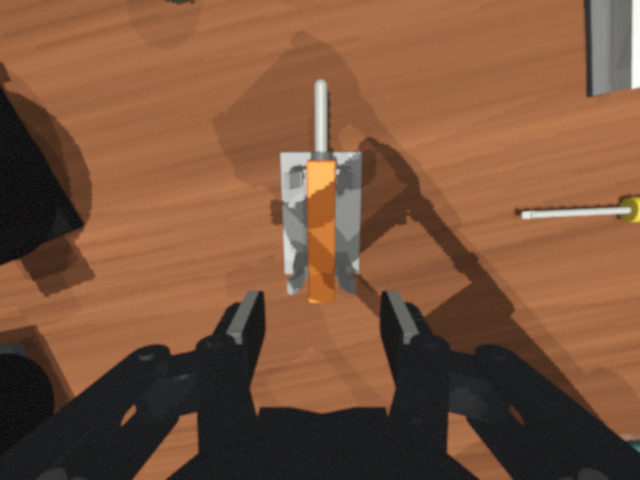

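The wrist view shows the handle upright at about (321,231), centred between the fingers and aligned with them. I'll descend and grip.

Call:
step_arm(
  series=[
    {"x": -0.002,"y": -0.003,"z": 0.08,"ax": 0.0,"ay": 0.0,"az": 0.0,"grip": -0.2},
    {"x": -0.002,"y": -0.003,"z": 0.16,"ax": 0.0,"ay": 0.0,"az": 0.0,"grip": -0.2},
    {"x": -0.002,"y": -0.003,"z": 0.23,"ax": 0.0,"ay": 0.0,"az": 0.0,"grip": -0.2},
    {"x": -0.002,"y": -0.003,"z": 0.27,"ax": 0.0,"ay": 0.0,"az": 0.0,"grip": -0.2},
    {"x": -0.002,"y": -0.003,"z": 0.297,"ax": 0.0,"ay": 0.0,"az": 0.0,"grip": -0.2},
    {"x": -0.002,"y": -0.003,"z": 0.297,"ax": 0.0,"ay": 0.0,"az": 0.0,"grip": -0.2},
    {"x": -0.002,"y": -0.003,"z": 0.297,"ax": 0.0,"ay": 0.0,"az": 0.0,"grip": -0.2},
  ],
)

```text
time: 3.2
tool_pos: [0.4611, 0.2846, 0.0455]
tcp_rot: [-3.121, 0.349, -0.002]
wrist_force: [0.4, 0.7, -0.2]
width: 0.6
grip_force: 0.0
```

Call:
step_arm(
  force=80,
  series=[
    {"x": 0.0,"y": 0.0,"z": 0.0,"ax": 0.0,"ay": 0.0,"az": 0.0,"grip": 0.5},
    {"x": 0.0,"y": 0.0,"z": 0.0,"ax": 0.0,"ay": 0.0,"az": 0.0,"grip": 1},
    {"x": 0.0,"y": 0.0,"z": 0.0,"ax": 0.0,"ay": 0.0,"az": 0.0,"grip": 1},
    {"x": 0.0,"y": 0.0,"z": 0.0,"ax": 0.0,"ay": 0.0,"az": 0.0,"grip": 1},
    {"x": 0.0,"y": 0.0,"z": 0.0,"ax": 0.0,"ay": 0.0,"az": 0.0,"grip": 1},
    {"x": 0.0,"y": 0.0,"z": 0.0,"ax": 0.0,"ay": 0.0,"az": 0.0,"grip": 1},
  ],
)

```text
time: 3.8
tool_pos: [0.4615, 0.2857, 0.0465]
tcp_rot: [-3.121, 0.347, -0.004]
wrist_force: [-1.0, -0.7, 6.3]
width: 0.241
grip_force: 79.6
```

```bash
python3 -c "
from h import *
s=bot.read_state(); pickle.dump(s,open('seat.pkl','wb')); print(s['tool_pos'],s['tcp_rot'],s['wrist_force'],s['torque'])"
```

```text
[0.46148422 0.28570844 0.04654324] [-3.12073121  0.34699434 -0.00438192] [-0.97722679 -0.68380608  6.32458572] [-0.23439704  0.1004916  -0.01787051]
```

Call:
step_arm(
  series=[
    {"x": 0.0,"y": 0.0,"z": -0.03,"ax": 0.0,"ay": 0.0,"az": 0.0,"grip": 1},
    {"x": 0.0,"y": 0.0,"z": -0.08,"ax": 0.0,"ay": 0.0,"az": 0.0,"grip": 1},
    {"x": 0.0,"y": 0.0,"z": -0.16,"ax": 0.0,"ay": 0.0,"az": 0.0,"grip": 1},
    {"x": 0.0,"y": 0.0,"z": -0.22,"ax": 0.0,"ay": 0.0,"az": 0.0,"grip": 1},
    {"x": 0.0,"y": 0.0,"z": -0.24,"ax": 0.0,"ay": 0.0,"az": 0.0,"grip": 1},
    {"x": 0.0,"y": 0.0,"z": -0.24,"ax": 0.0,"ay": 0.0,"az": 0.0,"grip": 1},
  ],
)

```text
time: 4.4
tool_pos: [0.4612, 0.2857, 0.1669]
tcp_rot: [-3.12, 0.347, -0.005]
wrist_force: [-0.4, 0.4, -1.9]
width: 0.243
grip_force: 78.5
```

```bash
python3 - <<'E'
from h import *
# grip centre target: eye minus tip offset, yaw 1.3; aim tip at eye + small
y=1.3; e=np.array([.637,-.0428]); R=Ro.from_euler("z",y,degrees=True).as_matrix()[:2,:2]
g=e-R@[.106,0]; print(g); go([*g,.165],y); print(bot.read_state()["torque"])
E
```

```text
[ 0.53102728 -0.04520486]
xyz [0.2817 0.615  0.0029] a [-0.0049 -0.0067 -0.4665] yaw -12.694611102898124 [0.4612 0.2857 0.1669] [-0.44  0.4  -1.93]
[ 0.01664181 -0.00471141 -0.03389533]
```

Call:
step_arm(
  series=[
    {"x": 0.28,"y": 0.615,"z": 0.0,"ax": 0.0,"ay": 0.0,"az": -0.466,"grip": 1},
    {"x": 0.28,"y": 0.615,"z": 0.0,"ax": 0.0,"ay": 0.0,"az": -0.466,"grip": 1},
    {"x": 0.28,"y": 0.615,"z": 0.0,"ax": 0.0,"ay": 0.0,"az": -0.466,"grip": 1},
    {"x": 0.28,"y": 0.615,"z": 0.0,"ax": 0.0,"ay": 0.0,"az": -0.466,"grip": 1},
    {"x": 0.28,"y": 0.615,"z": 0.0,"ax": 0.0,"ay": 0.0,"az": -0.466,"grip": 1},
    {"x": 0.28,"y": 0.615,"z": 0.0,"ax": 0.0,"ay": 0.0,"az": -0.466,"grip": 1},
    {"x": 0.28,"y": 0.615,"z": 0.0,"ax": 0.0,"ay": 0.0,"az": -0.466,"grip": 1},
    {"x": 0.28,"y": 0.615,"z": 0.0,"ax": 0.0,"ay": 0.0,"az": -0.466,"grip": 1},
    {"x": 0.28,"y": 0.615,"z": 0.0,"ax": 0.0,"ay": 0.0,"az": -0.466,"grip": 1},
    {"x": 0.28,"y": 0.615,"z": 0.0,"ax": 0.0,"ay": 0.0,"az": -0.466,"grip": 1},
  ],
)

```text
time: 5.4
tool_pos: [0.5276, -0.0449, 0.1629]
tcp_rot: [-3.14, -0.035, 0.005]
wrist_force: [0.0, 0.9, -2.1]
width: 0.245
grip_force: 79.0
```

```bash
python3 - <<'E'
from h import *
c=shot("wrist"); save(c,"w2.png",(160,0,480,240),2.5); pickle.dump(c,open("w2.pkl","wb"))
s=bot.read_state(); R=Ro.from_rotvec(s["tcp_rot"]); pickle.dump(s,open("s2.pkl","wb"))
print(s["tool_pos"],s["tcp_rot"])
gz=s["tool_pos"]+R.apply([0,0,-.019])
for nm,o in(("tip",[.106,0,.042]),("bend",[.110,0,0]),("handle end",[.058,0,-.012])): print(nm,proj(c,gz+R.apply(o)))
print("eye0",proj(c,[.637,-.0428,.042]))
E
```

```text
[ 0.52791632 -0.04451615  0.16330983] [-3.14059308 -0.03693486  0.00398187]
tip (np.float64(322.92403722444465), np.float64(59.538633366406316))
bend (np.float64(323.20630716207603), np.float64(16.38153897940566))
handle end (np.float64(323.30597231233355), np.float64(188.22014832866782))
eye0 (np.float64(323.97874351469), np.float64(84.37120088594355))
```

View pics/w2.png

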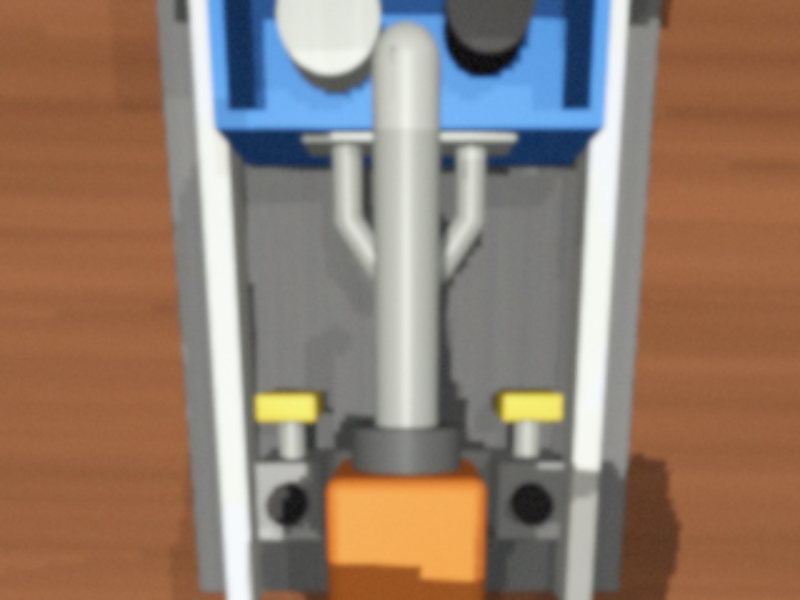

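The crop shows the eye's hole centred at about crop (410,210), or full-image (324,84), where I predicted it. The rod is straight at u≈323. The tip needs about 4 mm more forward, then straight down.

Call:
step_arm(
  force=110,
  series=[
    {"x": 0.007,"y": 0.002,"z": 0.04,"ax": 0.0,"ay": 0.0,"az": 0.0,"grip": 1},
    {"x": 0.007,"y": 0.002,"z": 0.09,"ax": 0.0,"ay": 0.0,"az": 0.0,"grip": 1},
    {"x": 0.007,"y": 0.002,"z": 0.13,"ax": 0.0,"ay": 0.0,"az": 0.0,"grip": 1},
    {"x": 0.007,"y": 0.002,"z": 0.15,"ax": 0.0,"ay": 0.0,"az": 0.0,"grip": 1},
    {"x": 0.007,"y": 0.002,"z": 0.15,"ax": 0.0,"ay": 0.0,"az": 0.0,"grip": 1},
    {"x": 0.007,"y": 0.002,"z": 0.15,"ax": 0.0,"ay": 0.0,"az": 0.0,"grip": 1},
  ],
)

```text
time: 6.05
tool_pos: [0.5329, -0.046, 0.0901]
tcp_rot: [3.141, 0.037, 0.001]
wrist_force: [0.4, -0.0, -0.5]
width: 0.238
grip_force: 109.7
```

```bash
python3 - <<'E'
from h import *
s=bot.read_state(); R=Ro.from_rotvec(s["tcp_rot"]); print(s["tool_pos"],R.as_matrix().round(4).tolist(),s["wrist_force"],s["torque"])
print("tip", s["tool_pos"]+R.apply([.106,0,.042-.0155]))
c=shot("scene"); save(c,"s3.png",(250,220,430,355),4.4)
E
```

```text
[ 0.5329095  -0.04603587  0.09013783] [[0.9997, 0.0235, 0.0005], [0.0235, -0.9997, -0.0], [0.0005, 0.0001, -1.0]] [ 0.41870401 -0.04626158 -0.52191185] [ 0.04776993 -0.01640983  0.00905453]
tip [ 0.63889322 -0.04354896  0.06368949]
```

View pics/s3.png

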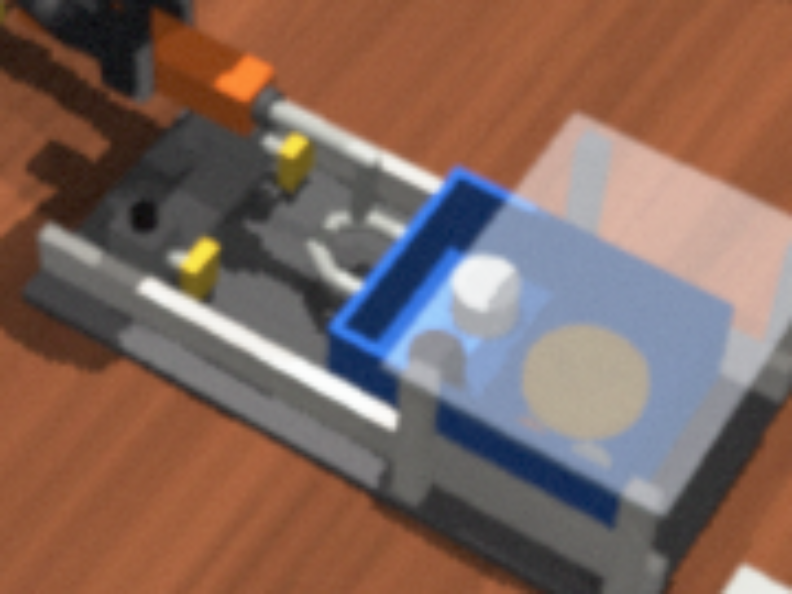

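In the scene crop the tip, at about (362,208), hangs right above the eye hole at (360,245). I'll lower it.

Call:
step_arm(
  series=[
    {"x": -0.002,"y": 0.0,"z": 0.015,"ax": 0.0,"ay": 0.0,"az": 0.0,"grip": 1},
    {"x": -0.002,"y": 0.0,"z": 0.03,"ax": 0.0,"ay": 0.0,"az": 0.0,"grip": 1},
    {"x": -0.002,"y": 0.0,"z": 0.045,"ax": 0.0,"ay": 0.0,"az": 0.0,"grip": 1},
    {"x": -0.002,"y": 0.0,"z": 0.06,"ax": 0.0,"ay": 0.0,"az": 0.0,"grip": 1},
    {"x": -0.002,"y": 0.0,"z": 0.076,"ax": 0.0,"ay": 0.0,"az": 0.0,"grip": 1},
    {"x": -0.002,"y": 0.0,"z": 0.076,"ax": 0.0,"ay": 0.0,"az": 0.0,"grip": 1},
    {"x": -0.002,"y": 0.0,"z": 0.076,"ax": 0.0,"ay": 0.0,"az": 0.0,"grip": 1},
  ],
)

```text
time: 6.8
tool_pos: [0.5312, -0.0467, 0.0512]
tcp_rot: [-3.141, -0.035, 0.002]
wrist_force: [0.0, -0.1, -1.5]
width: 0.239
grip_force: 109.7
```

Call:
step_arm(
  series=[
    {"x": -0.006,"y": 0.0,"z": 0.0,"ax": 0.0,"ay": 0.0,"az": 0.0,"grip": 1},
    {"x": -0.012,"y": 0.0,"z": 0.0,"ax": 0.0,"ay": 0.0,"az": 0.0,"grip": 1},
    {"x": -0.018,"y": 0.0,"z": 0.0,"ax": 0.0,"ay": 0.0,"az": 0.0,"grip": 1},
    {"x": -0.024,"y": 0.0,"z": 0.0,"ax": 0.0,"ay": 0.0,"az": 0.0,"grip": 1},
    {"x": -0.03,"y": 0.0,"z": 0.0,"ax": 0.0,"ay": 0.0,"az": 0.0,"grip": 1},
    {"x": -0.036,"y": 0.0,"z": 0.0,"ax": 0.0,"ay": 0.0,"az": 0.0,"grip": 1},
    {"x": -0.042,"y": 0.0,"z": 0.0,"ax": 0.0,"ay": 0.0,"az": 0.0,"grip": 1},
    {"x": -0.048,"y": 0.0,"z": 0.0,"ax": 0.0,"ay": 0.0,"az": 0.0,"grip": 1},
  ],
)

```text
time: 7.6
tool_pos: [0.5078, -0.0473, 0.0519]
tcp_rot: [3.141, 0.035, 0.002]
wrist_force: [2.7, -0.1, -2.0]
width: 0.24
grip_force: 109.7
```

Call:
step_arm(
  series=[
    {"x": -0.006,"y": 0.0,"z": 0.0,"ax": 0.0,"ay": 0.0,"az": 0.0,"grip": 1},
    {"x": -0.012,"y": 0.0,"z": 0.0,"ax": 0.0,"ay": 0.0,"az": 0.0,"grip": 1},
    {"x": -0.018,"y": 0.0,"z": 0.0,"ax": 0.0,"ay": 0.0,"az": 0.0,"grip": 1},
    {"x": -0.024,"y": 0.0,"z": 0.0,"ax": 0.0,"ay": 0.0,"az": 0.0,"grip": 1},
    {"x": -0.03,"y": 0.0,"z": 0.0,"ax": 0.0,"ay": 0.0,"az": 0.0,"grip": 1},
    {"x": -0.036,"y": 0.0,"z": 0.0,"ax": 0.0,"ay": 0.0,"az": 0.0,"grip": 1},
    {"x": -0.042,"y": 0.0,"z": 0.0,"ax": 0.0,"ay": 0.0,"az": 0.0,"grip": 1},
  ],
)

```text
time: 8.3
tool_pos: [0.4865, -0.0478, 0.0518]
tcp_rot: [3.141, 0.035, 0.001]
wrist_force: [3.2, 0.6, -0.2]
width: 0.239
grip_force: 109.7
```

```bash
python3 - <<'E'
from h import *
c=shot("scene"); save(c,"s4.png",(220,210,420,350),4)
hsv=cv2.cvtColor(c["img"],cv2.COLOR_RGB2HSV)
s=bot.read_state(); print(s["tool_pos"],s["wrist_force"],s["torque"])
E
```

```text
[ 0.48585508 -0.04768032  0.05162687] [ 2.38176323 -0.2120085  -1.14820662] [-0.01466412 -0.49670753 -0.03294491]
```

View pics/s4.png

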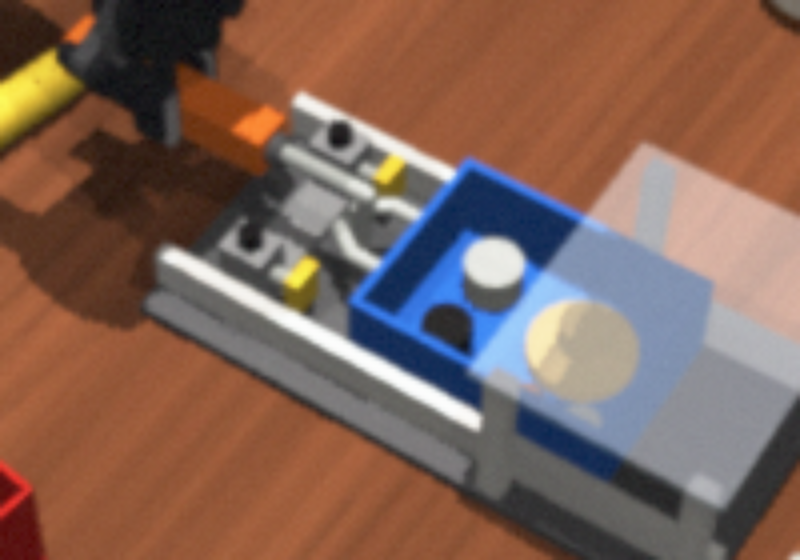

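Call:
step_arm(
  series=[
    {"x": -0.004,"y": 0.0,"z": 0.0,"ax": 0.0,"ay": 0.0,"az": 0.0,"grip": 1},
    {"x": -0.008,"y": 0.0,"z": 0.0,"ax": 0.0,"ay": 0.0,"az": 0.0,"grip": 1},
    {"x": -0.012,"y": 0.0,"z": 0.0,"ax": 0.0,"ay": 0.0,"az": 0.0,"grip": 1},
    {"x": -0.016,"y": 0.0,"z": 0.0,"ax": 0.0,"ay": 0.0,"az": 0.0,"grip": 1},
    {"x": -0.02,"y": 0.0,"z": 0.0,"ax": 0.0,"ay": 0.0,"az": 0.0,"grip": 1},
    {"x": -0.024,"y": 0.0,"z": 0.0,"ax": 0.0,"ay": 0.0,"az": 0.0,"grip": 1},
    {"x": -0.028,"y": 0.0,"z": 0.0,"ax": 0.0,"ay": 0.0,"az": 0.0,"grip": 1},
    {"x": -0.032,"y": 0.0,"z": 0.0,"ax": 0.0,"ay": 0.0,"az": 0.0,"grip": 1},
    {"x": -0.036,"y": 0.0,"z": 0.0,"ax": 0.0,"ay": 0.0,"az": 0.0,"grip": 1},
    {"x": -0.04,"y": 0.0,"z": 0.0,"ax": 0.0,"ay": 0.0,"az": 0.0,"grip": 1},
  ],
)

```text
time: 9.35
tool_pos: [0.4663, -0.0482, 0.0516]
tcp_rot: [-3.141, -0.035, 0.0]
wrist_force: [2.7, 1.0, -2.0]
width: 0.236
grip_force: 109.8
```

Call:
step_arm(
  series=[
    {"x": -0.004,"y": 0.0,"z": 0.0,"ax": 0.0,"ay": 0.0,"az": 0.0,"grip": 1},
    {"x": -0.008,"y": 0.0,"z": 0.0,"ax": 0.0,"ay": 0.0,"az": 0.0,"grip": 1},
    {"x": -0.012,"y": 0.0,"z": 0.0,"ax": 0.0,"ay": 0.0,"az": 0.0,"grip": 1},
  ],
)

```text
time: 9.65
tool_pos: [0.4604, -0.0483, 0.0517]
tcp_rot: [3.141, 0.035, -0.0]
wrist_force: [2.5, -0.0, -1.6]
width: 0.238
grip_force: 109.8
```

Call:
step_arm(
  series=[
    {"x": -0.003,"y": 0.0,"z": 0.0,"ax": 0.0,"ay": 0.0,"az": 0.0,"grip": 1},
    {"x": -0.006,"y": 0.0,"z": 0.0,"ax": 0.0,"ay": 0.0,"az": 0.0,"grip": 1},
  ],
)

```text
time: 9.85
tool_pos: [0.4574, -0.0484, 0.0516]
tcp_rot: [-3.141, -0.035, 0.0]
wrist_force: [2.7, -0.1, -1.0]
width: 0.236
grip_force: 109.8
```

Call:
step_arm(
  series=[
    {"x": -0.002,"y": 0.0,"z": 0.0,"ax": 0.0,"ay": 0.0,"az": 0.0,"grip": 1},
    {"x": -0.004,"y": 0.0,"z": 0.0,"ax": 0.0,"ay": 0.0,"az": 0.0,"grip": 1},
    {"x": -0.006,"y": 0.0,"z": 0.0,"ax": 0.0,"ay": 0.0,"az": 0.0,"grip": 1},
  ],
)

```text
time: 10.15
tool_pos: [0.4551, -0.0485, 0.0518]
tcp_rot: [3.141, 0.035, 0.002]
wrist_force: [4.0, -0.5, -4.5]
width: 0.239
grip_force: 109.7
```

Call:
step_arm(
  series=[
    {"x": -0.002,"y": 0.0,"z": 0.0,"ax": 0.0,"ay": 0.0,"az": 0.0,"grip": 1},
    {"x": -0.004,"y": 0.0,"z": 0.0,"ax": 0.0,"ay": 0.0,"az": 0.0,"grip": 1},
    {"x": -0.006,"y": 0.0,"z": 0.0,"ax": 0.0,"ay": 0.0,"az": 0.0,"grip": 1},
  ],
)

```text
time: 10.45
tool_pos: [0.4518, -0.0486, 0.0518]
tcp_rot: [3.141, 0.035, 0.001]
wrist_force: [3.8, -0.4, -3.5]
width: 0.235
grip_force: 109.7
```

Call:
step_arm(
  series=[
    {"x": -0.002,"y": 0.0,"z": 0.0,"ax": 0.0,"ay": 0.0,"az": 0.0,"grip": 1},
    {"x": -0.004,"y": 0.0,"z": 0.0,"ax": 0.0,"ay": 0.0,"az": 0.0,"grip": 1},
    {"x": -0.006,"y": 0.0,"z": 0.0,"ax": 0.0,"ay": 0.0,"az": 0.0,"grip": 1},
  ],
)

```text
time: 10.75
tool_pos: [0.4486, -0.0486, 0.0517]
tcp_rot: [3.141, 0.035, 0.0]
wrist_force: [4.3, -0.6, -3.4]
width: 0.238
grip_force: 109.7
```

Call:
step_arm(
  series=[
    {"x": -0.001,"y": 0.0,"z": 0.0,"ax": 0.0,"ay": 0.0,"az": 0.0,"grip": 1},
    {"x": -0.002,"y": 0.0,"z": 0.0,"ax": 0.0,"ay": 0.0,"az": 0.0,"grip": 1},
    {"x": -0.003,"y": 0.0,"z": 0.0,"ax": 0.0,"ay": 0.0,"az": 0.0,"grip": 1},
  ],
)

```text
time: 11.05
tool_pos: [0.4471, -0.0486, 0.0517]
tcp_rot: [3.141, 0.035, 0.0]
wrist_force: [4.1, -2.1, -2.8]
width: 0.24
grip_force: 109.7
```

Call:
step_arm(
  series=[
    {"x": -0.001,"y": 0.0,"z": 0.0,"ax": 0.0,"ay": 0.0,"az": 0.0,"grip": 1},
    {"x": -0.002,"y": 0.0,"z": 0.0,"ax": 0.0,"ay": 0.0,"az": 0.0,"grip": 1},
  ],
)

```text
time: 11.25
tool_pos: [0.4461, -0.0486, 0.0517]
tcp_rot: [3.141, 0.035, 0.0]
wrist_force: [3.6, -1.6, -2.7]
width: 0.238
grip_force: 109.7
```

Call:
step_arm(
  series=[
    {"x": -0.001,"y": 0.0,"z": 0.0,"ax": 0.0,"ay": 0.0,"az": 0.0,"grip": 1},
    {"x": -0.002,"y": 0.0,"z": 0.0,"ax": 0.0,"ay": 0.0,"az": 0.0,"grip": 1},
  ],
)

```text
time: 11.45
tool_pos: [0.4451, -0.0487, 0.0517]
tcp_rot: [3.141, 0.035, 0.0]
wrist_force: [4.7, -1.0, -2.1]
width: 0.236
grip_force: 109.7
```

Call:
step_arm(
  series=[
    {"x": -0.001,"y": 0.0,"z": 0.0,"ax": 0.0,"ay": 0.0,"az": 0.0,"grip": 1},
  ],
)

```text
time: 11.55
tool_pos: [0.4446, -0.0487, 0.0517]
tcp_rot: [3.141, 0.035, 0.0]
wrist_force: [4.0, -0.9, -2.3]
width: 0.235
grip_force: 109.7
```

Call:
step_arm(
  series=[
    {"x": -0.001,"y": 0.0,"z": 0.0,"ax": 0.0,"ay": 0.0,"az": 0.0,"grip": 1},
  ],
)

```text
time: 11.65
tool_pos: [0.4441, -0.0487, 0.0517]
tcp_rot: [3.141, 0.035, 0.0]
wrist_force: [4.2, -1.3, -3.3]
width: 0.233
grip_force: 109.7
```

Call:
step_arm(
  series=[
    {"x": -0.001,"y": 0.0,"z": 0.0,"ax": 0.0,"ay": 0.0,"az": 0.0,"grip": 1},
  ],
)

```text
time: 11.75
tool_pos: [0.4439, -0.0487, 0.0518]
tcp_rot: [3.141, 0.035, 0.001]
wrist_force: [6.3, -0.5, -3.9]
width: 0.238
grip_force: 109.7
```

Call:
step_arm(
  series=[
    {"x": -0.0004,"y": 0.0,"z": 0.0,"ax": 0.0,"ay": 0.0,"az": 0.0,"grip": 1},
    {"x": -0.0004,"y": 0.0,"z": 0.0,"ax": 0.0,"ay": 0.0,"az": 0.0,"grip": 1},
  ],
)

```text
time: 11.95
tool_pos: [0.4439, -0.0487, 0.0518]
tcp_rot: [3.141, 0.035, 0.002]
wrist_force: [5.6, -1.3, -3.8]
width: 0.238
grip_force: 109.6
```

Call:
step_arm(
  series=[
    {"x": -0.0006,"y": 0.0,"z": 0.0,"ax": 0.0,"ay": 0.0,"az": 0.0,"grip": 1},
    {"x": -0.0006,"y": 0.0,"z": 0.0,"ax": 0.0,"ay": 0.0,"az": 0.0,"grip": 1},
  ],
)

```text
time: 12.15
tool_pos: [0.4439, -0.0487, 0.0518]
tcp_rot: [3.141, 0.035, 0.003]
wrist_force: [6.0, -1.5, -3.2]
width: 0.238
grip_force: 109.6
```

Call:
step_arm(
  series=[
    {"x": -0.001,"y": 0.0,"z": 0.0,"ax": 0.0,"ay": 0.0,"az": 0.0,"grip": 1},
    {"x": -0.001,"y": 0.0,"z": 0.0,"ax": 0.0,"ay": 0.0,"az": 0.0,"grip": 1},
  ],
)

```text
time: 12.35
tool_pos: [0.4439, -0.0487, 0.0519]
tcp_rot: [3.141, 0.035, 0.004]
wrist_force: [7.7, -0.4, -6.0]
width: 0.241
grip_force: 109.5
```

Call:
step_arm(
  series=[
    {"x": -0.001,"y": 0.0,"z": 0.0,"ax": 0.0,"ay": 0.0,"az": 0.0,"grip": 1},
    {"x": -0.001,"y": 0.0,"z": 0.0,"ax": 0.0,"ay": 0.0,"az": 0.0,"grip": 1},
  ],
)

```text
time: 12.55
tool_pos: [0.4438, -0.0487, 0.052]
tcp_rot: [3.141, 0.035, 0.006]
wrist_force: [9.9, -0.8, -6.5]
width: 0.234
grip_force: 109.3
```

Call:
step_arm(
  series=[
    {"x": -0.001,"y": 0.0,"z": 0.0,"ax": 0.0,"ay": 0.0,"az": 0.0,"grip": 1},
    {"x": -0.002,"y": 0.0,"z": 0.0,"ax": 0.0,"ay": 0.0,"az": 0.0,"grip": 1},
    {"x": -0.002,"y": 0.0,"z": 0.0,"ax": 0.0,"ay": 0.0,"az": 0.0,"grip": 1},
  ],
)

```text
time: 12.85
tool_pos: [0.4437, -0.0488, 0.0521]
tcp_rot: [3.141, 0.035, 0.009]
wrist_force: [12.8, -1.0, -8.7]
width: 0.241
grip_force: 109.0
```

```bash
python3 -c "
from h import *
s=bot.read_state();print(s['tool_pos'],s['wrist_force'],s['torque'],s['joint_torque'].round(2))"
```

```text
[ 0.44372894 -0.0487816   0.05211767] [12.75752095 -0.9542212  -8.74422416] [-0.05423007 -1.49316164 -0.04016668] [ -0.5  -32.88 -25.4   -0.43   3.55  -0.04]
```

Call:
step_arm(
  series=[
    {"x": -0.001,"y": 0.0,"z": 0.0,"ax": 0.0,"ay": 0.0,"az": 0.0,"grip": 1},
    {"x": -0.0024,"y": 0.0,"z": 0.0,"ax": 0.0,"ay": 0.0,"az": 0.0,"grip": 1},
    {"x": -0.0024,"y": 0.0,"z": 0.0,"ax": 0.0,"ay": 0.0,"az": 0.0,"grip": 1},
  ],
)

```text
time: 13.15
tool_pos: [0.4437, -0.0488, 0.0523]
tcp_rot: [3.141, 0.035, 0.013]
wrist_force: [15.6, 1.2, -12.3]
width: 0.238
grip_force: 108.6
```

Call:
step_arm(
  series=[
    {"x": 0.0,"y": 0.0,"z": 0.001,"ax": 0.0,"ay": 0.0,"az": 0.0,"grip": 1},
    {"x": 0.0,"y": 0.0,"z": 0.002,"ax": 0.0,"ay": 0.0,"az": 0.0,"grip": 1},
    {"x": 0.0,"y": 0.0,"z": 0.002,"ax": 0.0,"ay": 0.0,"az": 0.0,"grip": 1},
  ],
)

```text
time: 13.45
tool_pos: [0.4436, -0.0488, 0.0516]
tcp_rot: [3.141, 0.035, 0.012]
wrist_force: [13.8, 1.0, -7.9]
width: 0.238
grip_force: 108.9
```

Call:
step_arm(
  series=[
    {"x": -0.001,"y": 0.0,"z": 0.001,"ax": 0.0,"ay": 0.0,"az": 0.0,"grip": 1},
    {"x": -0.002,"y": 0.0,"z": 0.001,"ax": 0.0,"ay": 0.0,"az": 0.0,"grip": 1},
    {"x": -0.0028,"y": 0.0,"z": 0.001,"ax": 0.0,"ay": 0.0,"az": 0.0,"grip": 1},
    {"x": -0.0028,"y": 0.0,"z": 0.001,"ax": 0.0,"ay": 0.0,"az": 0.0,"grip": 1},
  ],
)

```text
time: 13.85
tool_pos: [0.4435, -0.0489, 0.0516]
tcp_rot: [3.141, 0.035, 0.016]
wrist_force: [15.4, 0.7, -10.3]
width: 0.238
grip_force: 108.8
```

Call:
step_arm(
  series=[
    {"x": -0.0014,"y": 0.0,"z": 0.0006,"ax": 0.0,"ay": 0.0,"az": 0.0,"grip": 1},
    {"x": -0.0014,"y": 0.0,"z": 0.0006,"ax": 0.0,"ay": 0.0,"az": 0.0,"grip": 1},
    {"x": -0.0014,"y": 0.0,"z": 0.0006,"ax": 0.0,"ay": 0.0,"az": 0.0,"grip": 1},
  ],
)

```text
time: 14.15
tool_pos: [0.4434, -0.0489, 0.0515]
tcp_rot: [3.141, 0.035, 0.018]
wrist_force: [17.2, 0.2, -10.7]
width: 0.235
grip_force: 108.7
```

```bash
python3 -c "
from h import *
for i in range(4):
    c=shot('wrist');s=bot.read_state();print(s['time'],s['tool_pos'],s['wrist_force'])
save(c,'w5.png',(160,0,480,240),2.5)"
```

```text
14.2 [ 0.44342365 -0.04891254  0.05146124] [ 17.66037889   1.11319356 -11.23655301]
14.25 [ 0.44343403 -0.0489439   0.05148071] [ 17.67522467   1.7451006  -10.18369202]
14.3 [ 0.44346114 -0.04893824  0.05149294] [ 17.33539792   0.53108373 -10.94098453]
14.35 [ 0.44344142 -0.0489177   0.05147556] [18.60904049  1.30218013 -9.75967807]
```

View pics/w5.png

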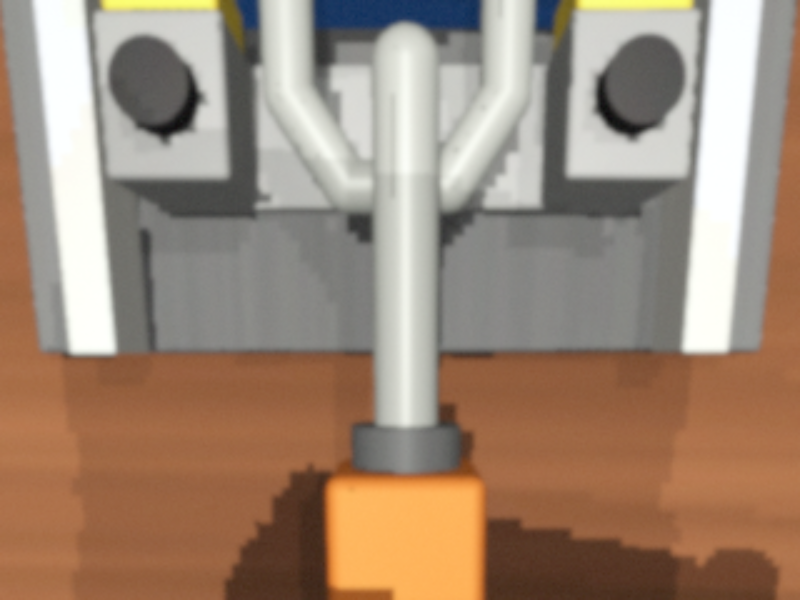

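The wrist crop shows both pads at (160,3) and (635,3), flush against their posts with no plunger visible, and the hook is seated in the eye. I'll hold the pull.

Call:
step_arm(
  series=[
    {"x": 0.0,"y": 0.0,"z": 0.0,"ax": 0.0,"ay": 0.0,"az": 0.0,"grip": 1},
    {"x": 0.0,"y": 0.0,"z": 0.0,"ax": 0.0,"ay": 0.0,"az": 0.0,"grip": 1},
    {"x": 0.0,"y": 0.0,"z": 0.0,"ax": 0.0,"ay": 0.0,"az": 0.0,"grip": 1},
    {"x": 0.0,"y": 0.0,"z": 0.0,"ax": 0.0,"ay": 0.0,"az": 0.0,"grip": 1},
    {"x": 0.0,"y": 0.0,"z": 0.0,"ax": 0.0,"ay": 0.0,"az": 0.0,"grip": 1},
    {"x": 0.0,"y": 0.0,"z": 0.0,"ax": 0.0,"ay": 0.0,"az": 0.0,"grip": 1},
    {"x": 0.0,"y": 0.0,"z": 0.0,"ax": 0.0,"ay": 0.0,"az": 0.0,"grip": 1},
    {"x": 0.0,"y": 0.0,"z": 0.0,"ax": 0.0,"ay": 0.0,"az": 0.0,"grip": 1},
    {"x": 0.0,"y": 0.0,"z": 0.0,"ax": 0.0,"ay": 0.0,"az": 0.0,"grip": 1},
    {"x": 0.0,"y": 0.0,"z": 0.0,"ax": 0.0,"ay": 0.0,"az": 0.0,"grip": 1},
  ],
)

```text
time: 15.35
tool_pos: [0.4434, -0.0489, 0.0515]
tcp_rot: [3.141, 0.035, 0.018]
wrist_force: [17.7, 1.3, -10.4]
width: 0.238
grip_force: 108.7
```

Call:
step_arm(
  series=[
    {"x": 0.004,"y": 0.0,"z": -0.001,"ax": 0.0,"ay": 0.0,"az": 0.0,"grip": 1},
    {"x": 0.008,"y": 0.0,"z": -0.002,"ax": 0.0,"ay": 0.0,"az": 0.0,"grip": 1},
    {"x": 0.012,"y": 0.0,"z": -0.003,"ax": 0.0,"ay": 0.0,"az": 0.0,"grip": 1},
    {"x": 0.016,"y": 0.0,"z": -0.003,"ax": 0.0,"ay": 0.0,"az": 0.0,"grip": 1},
    {"x": 0.02,"y": 0.0,"z": -0.003,"ax": 0.0,"ay": 0.0,"az": 0.0,"grip": 1},
    {"x": 0.025,"y": 0.0,"z": -0.003,"ax": 0.0,"ay": 0.0,"az": 0.0,"grip": 1},
    {"x": 0.025,"y": 0.0,"z": -0.003,"ax": 0.0,"ay": 0.0,"az": 0.0,"grip": 1},
  ],
)

```text
time: 16.05
tool_pos: [0.4498, -0.0484, 0.051]
tcp_rot: [-3.141, -0.035, 0.002]
wrist_force: [0.1, 1.1, -2.3]
width: 0.238
grip_force: 109.9
```

```bash
python3 -c "
from h import *
c=shot('wrist');s=bot.read_state();print(s['tool_pos'],s['tcp_rot'],s['wrist_force'],s['torque'])
save(c,'w6.png',(160,0,480,240),2.5)"
```

```text
[ 0.44977929 -0.04840414  0.05105022] [-3.14115312e+00 -3.52324972e-02  1.91749040e-03] [-0.49757937  0.3901766  -1.27292137] [-0.03145371 -0.02158957  0.04099782]
```

View pics/w6.png

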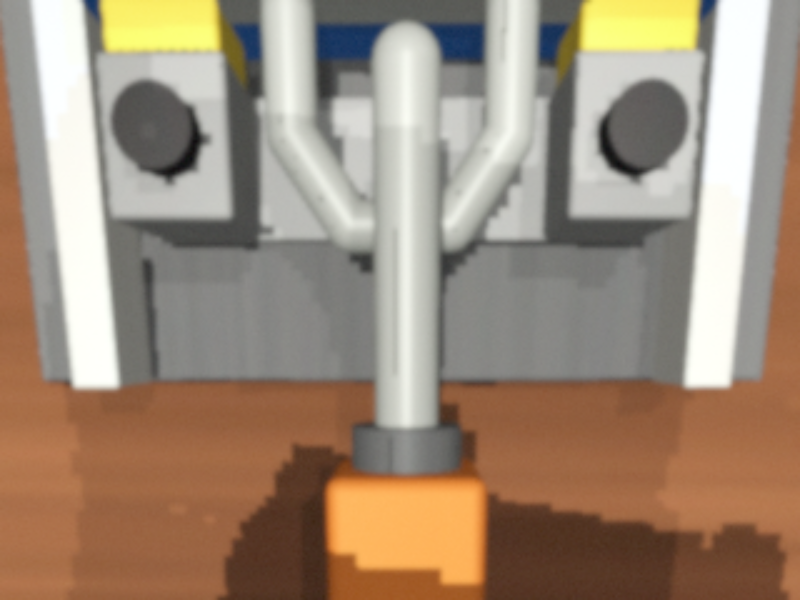

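The pads are flush, the tray is at the stop, and the rod is clear of the eye's front bar. It sits at the same pixels as before, so it hasn't slipped in the grip. I'll lift.

Call:
step_arm(
  series=[
    {"x": 0.003,"y": 0.0,"z": -0.01,"ax": 0.0,"ay": 0.0,"az": 0.0,"grip": 1},
    {"x": 0.004,"y": 0.0,"z": -0.025,"ax": 0.0,"ay": 0.0,"az": 0.0,"grip": 1},
    {"x": 0.004,"y": 0.0,"z": -0.05,"ax": 0.0,"ay": 0.0,"az": 0.0,"grip": 1},
    {"x": 0.004,"y": 0.0,"z": -0.08,"ax": 0.0,"ay": 0.0,"az": 0.0,"grip": 1},
    {"x": 0.004,"y": 0.0,"z": -0.14,"ax": 0.0,"ay": 0.0,"az": 0.0,"grip": 1},
    {"x": 0.004,"y": 0.0,"z": -0.2,"ax": 0.0,"ay": 0.0,"az": 0.0,"grip": 1},
    {"x": 0.004,"y": 0.0,"z": -0.22,"ax": 0.0,"ay": 0.0,"az": 0.0,"grip": 1},
    {"x": 0.004,"y": 0.0,"z": -0.22,"ax": 0.0,"ay": 0.0,"az": 0.0,"grip": 1},
  ],
)

```text
time: 16.9
tool_pos: [0.4541, -0.0488, 0.164]
tcp_rot: [3.14, 0.035, 0.009]
wrist_force: [0.6, 0.4, -1.7]
width: 0.239
grip_force: 109.9
```

```bash
python3 -c "
from h import *
go([.4615,.2857,.155],-12.68)"
```

```text
xyz [ 0.0296 -0.6685  0.0175] a [ 0.0006 -0.0106  0.4652] yaw 1.2773374634191674 [ 0.4541 -0.0488  0.164 ] [ 0.58  0.37 -1.66]
```

Call:
step_arm(
  series=[
    {"x": 0.03,"y": -0.668,"z": 0.01,"ax": 0.0,"ay": 0.0,"az": 0.465,"grip": 1},
    {"x": 0.03,"y": -0.668,"z": 0.01,"ax": 0.0,"ay": 0.0,"az": 0.465,"grip": 1},
    {"x": 0.03,"y": -0.668,"z": 0.01,"ax": 0.0,"ay": 0.0,"az": 0.465,"grip": 1},
    {"x": 0.03,"y": -0.668,"z": 0.01,"ax": 0.0,"ay": 0.0,"az": 0.465,"grip": 1},
    {"x": 0.03,"y": -0.668,"z": 0.01,"ax": 0.0,"ay": 0.0,"az": 0.465,"grip": 1},
    {"x": 0.03,"y": -0.668,"z": 0.01,"ax": 0.0,"ay": 0.0,"az": 0.465,"grip": 1},
    {"x": 0.03,"y": -0.668,"z": 0.01,"ax": 0.0,"ay": 0.0,"az": 0.465,"grip": 1},
    {"x": 0.03,"y": -0.668,"z": 0.01,"ax": 0.0,"ay": 0.0,"az": 0.465,"grip": 1},
    {"x": 0.03,"y": -0.668,"z": 0.01,"ax": 0.0,"ay": 0.0,"az": 0.465,"grip": 1},
    {"x": 0.03,"y": -0.668,"z": 0.01,"ax": 0.0,"ay": 0.0,"az": 0.465,"grip": 1},
    {"x": 0.03,"y": -0.668,"z": 0.01,"ax": 0.0,"ay": 0.0,"az": 0.465,"grip": 1},
  ],
)

```text
time: 18.0
tool_pos: [0.4595, 0.2842, 0.1556]
tcp_rot: [3.121, -0.349, -0.002]
wrist_force: [0.1, 0.2, -1.6]
width: 0.24
grip_force: 109.9
```

```bash
python3 -c "
from h import *
go([.4615,.2857,.0475],-12.68)
c=shot('wrist'); save(c,'w7.png',(160,0,480,320),1.8)"
```

```text
xyz [ 0.0035 -0.0041  0.2161] a [ 0.0023  0.0019 -0.0029] yaw -12.766580959934542 [0.4595 0.2842 0.1556] [ 0.12  0.18 -1.64]
```

Call:
step_arm(
  series=[
    {"x": 0.0035,"y": -0.004,"z": 0.05,"ax": 0.0,"ay": 0.0,"az": -0.003,"grip": 1},
    {"x": 0.0035,"y": -0.004,"z": 0.1,"ax": 0.0,"ay": 0.0,"az": -0.003,"grip": 1},
    {"x": 0.0035,"y": -0.004,"z": 0.14,"ax": 0.0,"ay": 0.0,"az": -0.003,"grip": 1},
    {"x": 0.0035,"y": -0.004,"z": 0.17,"ax": 0.0,"ay": 0.0,"az": -0.003,"grip": 1},
    {"x": 0.0035,"y": -0.004,"z": 0.19,"ax": 0.0,"ay": 0.0,"az": -0.003,"grip": 1},
    {"x": 0.0035,"y": -0.004,"z": 0.205,"ax": 0.0,"ay": 0.0,"az": -0.003,"grip": 1},
    {"x": 0.0035,"y": -0.004,"z": 0.21,"ax": 0.0,"ay": 0.0,"az": -0.003,"grip": 1},
    {"x": 0.0035,"y": -0.004,"z": 0.21,"ax": 0.0,"ay": 0.0,"az": -0.003,"grip": 1},
  ],
)

```text
time: 18.85
tool_pos: [0.4623, 0.2874, 0.0516]
tcp_rot: [-3.122, 0.344, -0.0]
wrist_force: [0.1, 0.7, -0.6]
width: 0.233
grip_force: 109.9
```

```bash
python3 -c "
from h import *
go([.4615,.2857,.0465],-12.68)"
```

```text
xyz [-0.0007  0.0037  0.0101] a [-0.0005 -0.0005  0.0031] yaw -12.588124717432464 [0.4623 0.2874 0.0516] [ 0.1   0.73 -0.57]
```

Call:
step_arm(
  series=[
    {"x": -0.001,"y": 0.002,"z": 0.004,"ax": 0.0,"ay": 0.0,"az": 0.0,"grip": 1},
    {"x": -0.001,"y": 0.002,"z": 0.007,"ax": 0.0,"ay": 0.0,"az": 0.0,"grip": 1},
    {"x": -0.001,"y": 0.002,"z": 0.009,"ax": 0.0,"ay": 0.0,"az": 0.0,"grip": 1},
    {"x": -0.001,"y": 0.002,"z": 0.009,"ax": 0.0,"ay": 0.0,"az": 0.0,"grip": 1},
  ],
)

```text
time: 19.25
tool_pos: [0.4613, 0.2866, 0.047]
tcp_rot: [-3.123, 0.344, -0.0]
wrist_force: [0.4, -0.5, -1.2]
width: 0.237
grip_force: 109.9
```

Call:
step_arm(
  series=[
    {"x": 0.0,"y": 0.0,"z": 0.002,"ax": 0.0,"ay": 0.0,"az": 0.0,"grip": 1},
    {"x": 0.0,"y": 0.0,"z": 0.002,"ax": 0.0,"ay": 0.0,"az": 0.0,"grip": 1},
  ],
)

```text
time: 19.45
tool_pos: [0.4614, 0.2866, 0.0467]
tcp_rot: [-3.123, 0.344, -0.0]
wrist_force: [-2.0, -1.2, 3.9]
width: 0.232
grip_force: 111.0
```

Call:
step_arm(
  force=20,
  series=[
    {"x": 0.0,"y": 0.0,"z": 0.0,"ax": 0.0,"ay": 0.0,"az": 0.0,"grip": 1},
    {"x": 0.0,"y": 0.0,"z": 0.0,"ax": 0.0,"ay": 0.0,"az": 0.0,"grip": 0.4},
    {"x": 0.0,"y": 0.0,"z": 0.0,"ax": 0.0,"ay": 0.0,"az": 0.0,"grip": 0.2},
    {"x": 0.0,"y": 0.0,"z": 0.0,"ax": 0.0,"ay": 0.0,"az": 0.0,"grip": -0.2},
    {"x": 0.0,"y": 0.0,"z": 0.0,"ax": 0.0,"ay": 0.0,"az": 0.0,"grip": -0.2},
    {"x": 0.0,"y": 0.0,"z": 0.0,"ax": 0.0,"ay": 0.0,"az": 0.0,"grip": -0.2},
    {"x": 0.0,"y": 0.0,"z": 0.0,"ax": 0.0,"ay": 0.0,"az": 0.0,"grip": -0.2},
  ],
)

```text
time: 20.15
tool_pos: [0.4613, 0.2865, 0.0458]
tcp_rot: [3.123, -0.344, -0.0]
wrist_force: [0.4, 0.8, 0.3]
width: 0.598
grip_force: 0.0
```

Call:
step_arm(
  series=[
    {"x": 0.0,"y": 0.0,"z": -0.03,"ax": 0.0,"ay": 0.0,"az": 0.0,"grip": -0.2},
    {"x": 0.0,"y": 0.0,"z": -0.08,"ax": 0.0,"ay": 0.0,"az": 0.0,"grip": -0.2},
    {"x": 0.0,"y": 0.0,"z": -0.16,"ax": 0.0,"ay": 0.0,"az": 0.0,"grip": -0.2},
    {"x": 0.0,"y": 0.0,"z": -0.24,"ax": 0.0,"ay": 0.0,"az": 0.0,"grip": -0.2},
    {"x": 0.0,"y": 0.0,"z": -0.3,"ax": 0.0,"ay": 0.0,"az": 0.0,"grip": -0.2},
    {"x": 0.0,"y": 0.0,"z": -0.3,"ax": 0.0,"ay": 0.0,"az": 0.0,"grip": -0.2},
  ],
)

```text
time: 20.75
tool_pos: [0.4648, 0.2885, 0.2033]
tcp_rot: [-3.116, 0.343, -0.015]
wrist_force: [0.3, 0.4, 0.3]
width: 0.599
grip_force: 0.0
```

```bash
sed -i 's/"w1\./"w8./g' w.py; python3 w.py; python3 -c "
from h import *
c=shot('scene'); save(c,'s8.png',(130,90,480,360),2.2)"
```

```text
[ 311  166   40  140 3426] [326.63134851 234.24343257]
((330.5, 235.5), (139.0, 39.0), 90.0)
[[0.5198, 0.287], [0.5133, 0.2576], [0.3974, 0.2807], [0.4046, 0.3138]] [0.4587799  0.28477342]
0.030164224821011085 -102.53841489754842
0.11819076009074062 168.713163218827
xyz [-0.0095  0.0093  0.3126] a [-0.0098 -0.011   0.0006] yaw -12.583104228885983 [0.4634 0.2877 0.2004] [-0.7   0.54 -0.38]
```

View pics/s8.png

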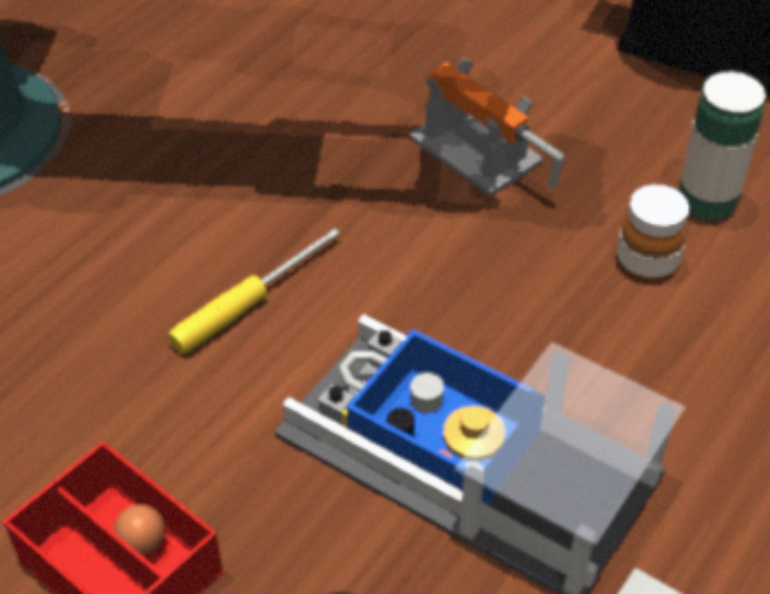

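```bash
python3 - <<'E'
from h import *
for nm,c in(("before",pickle.load(open("scene0.pkl","rb"))),("after",shot("scene"))):
    hsv=cv2.cvtColor(c["img"],cv2.COLOR_RGB2HSV)[100:190,300:400]
    m=cv2.inRange(hsv,(5,190,90),(16,255,255)); n,l,s,ce=cv2.connectedComponentsWithStats(m); i=1+s[1:,4].argmax()
    ys,xs=np.nonzero(l==i); print(nm,s[i],ce[i],cv2.minAreaRect(np.c_[xs,ys].astype(np.float32)))
a=pickle.load(open("scene0.pkl","rb"))["img"][100:190,300:400,::-1]
cv2.imwrite("pics/cmp.png",cv2.resize(np.hstack([a,c["img"][100:190,300:400,::-1]]),None,fx=4,fy=4))
print(bot.read_state()["tool_pos"])
E
```

```text
before [ 26  19  43  36 507] [46.18540434 34.99013807] ((45.720462799072266, 35.469913482666016), (47.763275146484375, 13.46236515045166), 34.215702056884766)
after [ 26  18  44  36 518] [46.62355212 34.82625483] ((46.30199432373047, 35.24958419799805), (47.38985061645508, 13.70065689086914), 33.231712341308594)
[0.46098642 0.28632352 0.19613022]
```

View pics/cmp.png

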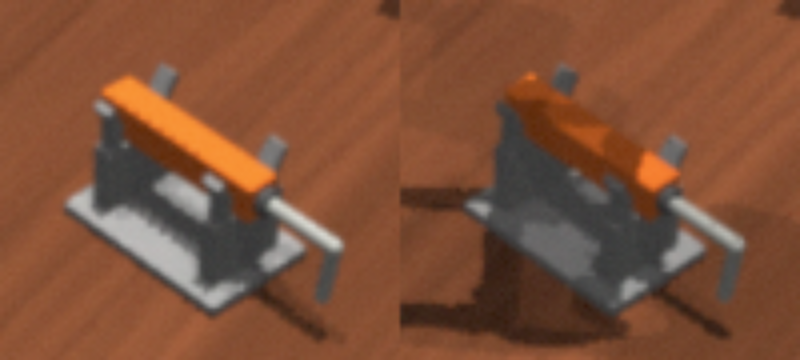

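The side-by-side shows the hook seated as it was, matching to within a pixel. I'll hand the job in.

```bash
python3 -c "
from workcell import bot
print(bot.finish_job())"
```

```text
the job is handed in; nothing more can be done
None
```

The job is done and handed in at about 21 s: the tray was dragged until both pads looked fully in and held at about 17.5 N for over a second (highest reading 18.6 N pull, about 21 N in total), then unhooked and left at the stop, with the hook back in its cradle within a pixel of where it was.

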